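# Put the brayer away in its box

### The job

Put the loose brayer (ink roller) away in the plywood box: the mouth is shorter than the brayer, so tilt it, tuck one end under a cover, then lay it flat on the floor of the box, straight along it and midway, so that both its ends lie beneath the two fixed covers. Then slide the aluminium shutter fully closed over the mouth. Leave the other things on the table where they are.

Things in the scene. Friction and masses are not known exactly. Their poses are not given: they have to be found in the camera images.
- brayer: the loose hand roller (black handle and roller, wire frame), 0.24 kg, 159 x 95 x 36 mm, lying flat on the near half of the table. Origin: middle of its length and width, at its underside; x runs along it from handle to roller, z up as it lies. Roller 33 mm in diameter, 78 long, centre at x = +63, z = +16 mm, turns freely; frame bar across at x = +30, top z = +34, arms out to y = +-48 mm.
- brayer_handle (a point): a point inside the brayer's handle where it can be gripped, at x = -15, z = +24 mm of the brayer. The handle runs from x = -80 to +17 mm, is at most 26 mm wide (y; grip it across this) and 36 tall. Axes as the brayer's.
- brayer_box: plywood box fixed to the table, 208 (x) x 158 (y) x 58 mm tall. Origin: its underside, below the centre of the mouth; the -x end faces roughly towards the robot. Inner space x = -100 to +100, y = -75 to +75, z = 4 (floor) to 54 mm. Two wooden runners on top, 6 mm wide at y = +-79 mm, rise to z = 66 mm and stick out behind the box to x = +216 mm, joined by a bar.
- box_mouth (a point): centre of the mouth on the box's top, level with the covers' upper faces (z = 58 mm); axes as the box. The mouth is 132 mm long in x and 150 wide in y; beyond x = +-66 mm two fixed covers, 4 mm thick, close the top. One end of the brayer goes in first under a cover, nearly to the end wall, leaning some 25 degrees; then the other end just clears the other cover as it is laid down.
- shutter (a joint): slide (m) of the aluminium shutter, a 146 x 148 x 3 mm plate, top 62 mm above the table, between the runners along the box's x: 0 = closed over the whole mouth (end stop), 0.15 = pushed right back (+x of the box). Starts open, mouth clear. About 1.5 N friction; stays where it is left.
- shutter_bar (a point): centre of the top of the wooden pull bar on the shutter, 82 mm above the table; axes as the box. The bar is 12 mm thick along x, 70 mm long along y and stands 20 mm above the plate; pinch or push it. It moves with the shutter; closed, it is at x = -44 mm of the box.
- masking_tape: roll of cream masking tape, 98 mm across, 24 tall, lying flat (mm); a bystander. Origin: centre of its underside.
- ink_jar: small dark ink jar with black lid, 49 mm across, 60 tall (mm); a bystander. Origin: centre of its underside.
- eraser: white eraser in a blue sleeve, 23 x 56 x 13 (mm); a bystander. Origin: centre of its underside.
- graphite_block: dark graphite block, 22 x 75 x 14 (mm); a bystander. Origin: centre of its underside.
- binder_clip_1: black binder clip, 34 x 32 x 31 (mm); a bystander. Origin: centre of its underside.

How it is judged:
By the outcome, as a careful person would: the job done as asked, in the order asked, and still so for the second after the job is handed in, with the robot touching nothing.
It also fails if it takes over 51 s, if anything falls off the work surface, if the arm or the gripper's body presses on something with over 40 N, if the wrist force passes 120 N, or if a joint passes its speed limit or range.

### The arm

A 6-joint arm with a two-finger parallel gripper is mounted at the origin on a cart in front of the work surface, level with it; the furniture and walls round the work are solid. World frame = base frame: x ahead of the robot, y to its left, z up, the work surface at z = 0. Lengths are in mm, angles in degrees, forces in N, time in s.
With the tool pointing down it reaches from about 300 to 850 mm from the base axis. Payload 4.2 kg.
Tool frame: the origin (TCP) lies at the very end of the fingers, on their centre line; the grasp point (between the pads) lies 19 mm behind it (env.grasp_offset is the distance from the TCP to the grasp point, in mm); z points along the fingers, y is the line along which they close (so a half turn about z gives the same grasp; the last joint's range is limited). The gripper opens to 91 mm and grips with 3 to 60 N. Pads are 32 mm wide; open, the fingers measure 118 mm over their backs; the gripper's body (76 mm by 178 mm) begins 60 mm behind the grasp point.
Start: joints at [68.354, 18.312, 89.639, -0, 72.044, -1.146], TCP at [201.378, 538.603, 182.376] pointing down, gripper open.
Joint ranges: [-177.97, 177.97], [-48.28, 115.42], [12.27, 149.76], [-77.06, 257.06], [2.81, 150.46], [-146.56, 146.56]. Speed limits (degrees/s): [147.25, 147.25, 180, 180, 180, 180].

### API

Orientations are given as [roll, pitch, yaw] about the fixed x, y, z axes, in that order (R = Rz(yaw) Ry(pitch) Rx(roll)).
In Python, from workcell import env gives the robot as it stands. The module is installed in compiled form; this text tells all that it offers.
- The arm moves only by the tool send_rows, never from a script. Its argument "motion" is a list of rows, each an object of numbers: "tx", "ty", "tz": the shift along the tool's x, y, z in units of 500 mm (1.0 is 500 mm); "rx", "ry", "rz": the turn, a rotation vector about the tool's x, y, z in units of 30 degrees (1.0 is 30 degrees); "gripper": the closure, from -1 (fully open) to 1 (shut). In form: [{"tx": .., "ty": .., "tz": .., "rx": .., "ry": .., "rz": .., "gripper": ..}, ...]. A call has 1 to 12 rows; each row shifts and turns the commanded pose from where the row before left it, along the tool's axes as they then stand; what a row does not reach is not made up. A row lasts 1/8 s, in which the tool goes at most 62.5 mm and 10.7 degrees, less where a joint would pass 70% of its speed; a pose out of reach is approached as far as the arm can. A call with a number of a shift or a turn outside -1 to 1 is refused whole. A call with a gripper value outside its range is refused whole. The fingers move at their own pace and stop on an object; "grip_force" is the grip in N (left out, the last holds). Time passes only in rows, so rows that do not move let the fingers close. It gives the time, the measured TCP pose, the force, the opening and the grip force at its end, in the units of the state.
- env.state(): the state, without advancing time (a new reading comes with each control period).
- env.grab_frame(name): name is "scene" or "top" or "wrist"; returns a dict with "frame" (420x560x3 uint8, red, green, blue), "vertical_fov" (degrees; the focal length in pixels is half the picture's height over the tangent of half this angle, whatever the lens; pixels are square), "cx", "cy" (the principal point, pixels), "k1" (the pictures are not rectified: a ray, as slopes to the right and down, at radius r is drawn at 1 + k1 r^2 times it, then the intrinsics apply), "rvec" (rotation vector, rad) and "tvec" (3), from world to camera coordinates, as OpenCV has them; the wrist camera has in their place "T_tool_cam" (4x4, takes a point from camera to tool coordinates, whose origin is the TCP and whose axes are the flange's). Camera axes: x right, y down, z forward; pixel columns grow to the right and rows downward; lengths in mm; the calibration is good to about 2 mm. A picture is of the moment at which its call begins: read the wrist's pose just before it. There is no depth.
- env.job_done(): hands the job in; it is judged then, once.
The state is a dict: "time_s": time; "qpos": joint angles; "qvel": joint speeds; "effort": joint torques, N m; "ee_pos": TCP position; "ee_rot": TCP orientation; "force": force on the tool from outside, world axes, zero at the start; "torque": the same for the moment, N m; "gripper_width": finger opening in mm; "gripper_force": force on a finger pad.
Only numpy, scipy, OpenCV 4.12 (cv2) and the standard library are available. Lean on these libraries where they do the work, as an engineer would, in place of code of your own. Each camera call takes 0.05 s, during which the arm holds its last target. There are 200 camera calls.

## Working session

There is one attempt and no reset: what is moved stays moved. The work goes in short steps, Python scripts to look and compute and a tool call to move; the robot and the scene stay as the last step left them, time stands still between calls to the robot, and variables do not carry over. Pictures are saved under pics/ and viewed, at most 10 in all, crops included, and the job is handed in when it is done.

Besides the shell and the picture viewer there is one more tool, called after "Call:" as name(argument=value, ...) on one line, values as JSON. send_rows: Moves the arm, as the interface text tells. Shifts and turns lie within -1 to 1; 1 stands for 500 mm of shift or 30 degrees of turn. Its arguments: {"type":"object","properties":{"motion":{"type":"array"},"grip_force":{"type":"number"}},"required":["motion"]}

```bash
mkdir -p pics; cat > h.py <<'E'
import numpy as np,cv2
from scipy.spatial.transform import Rotation as R
from workcell import env
def cam(g,st=None):
    f=210/np.tan(np.radians(g["vertical_fov"]/2))
    if "rvec" in g:
        Rw=R.from_rotvec(np.ravel(g["rvec"])).as_matrix(); t=np.ravel(g["tvec"])
    else:
        T=np.eye(4);T[:3,:3]=R.from_euler('xyz',st["ee_rot"],degrees=True).as_matrix();T[:3,3]=st["ee_pos"]
        W=np.linalg.inv(T@np.array(g["T_tool_cam"])); Rw=W[:3,:3];t=W[:3,3]
    return dict(f=f,cx=g["cx"],cy=g["cy"],k=g["k1"],R=Rw,t=t)
def proj(c,P):
    q=np.atleast_2d(P)@c["R"].T+c["t"]; s=q[:,:2]/q[:,2:]
    s=s*(1+c["k"]*(s**2).sum(1,keepdims=True))
    return s*c["f"]+[c["cx"],c["cy"]]
def ray(c,uv,z):
    uv=np.atleast_2d(uv).astype(float); d=(uv-[c["cx"],c["cy"]])/c["f"]; s=d.copy()
    for _ in range(30): s=d/(1+c["k"]*(s**2).sum(1,keepdims=True))
    v=np.c_[s,np.ones(len(s))]@c["R"]; o=-c["R"].T@c["t"]
    return o+v*((np.reshape(z,(-1,1))-o[2])/v[:,2:])
def grab(name,tag):
    import pickle
    st=env.state(); g=env.grab_frame(name); c=cam(g,st)
    cv2.imwrite(f"pics/{tag}.png",g["frame"][:,:,::-1]); pickle.dump(c,open(f"pics/{tag}.pkl","wb")); return g,c,st
E
python3 - <<'E'
from h import *
for n in("scene","top"):
    g,c,st=grab(n,n+"0"); print(n,c["f"],c["k"],-c["R"].T@c["t"])
print(st)
E
```

```text
scene 402.43051749830255 -0.022374777658380834 [  29.96747047 -554.51888991  586.84798542]
top 538.6829994498554 -0.04575245094778043 [ 356.83716496   32.3982704  1736.73853377]
{'time_s': 0.05, 'qpos': array([ 6.83541132e+01,  1.83510482e+01,  8.97033989e+01, -2.71307491e-04,
        7.20437090e+01, -1.14641678e+00]), 'qvel': array([-0.09938372, -0.05037932, -0.09444791, -0.06503325, -0.06352527,
        0.05565389]), 'effort': array([ 5.29454483e-04, -4.13718545e+01, -2.32787275e+01,  7.31165847e-02,
        4.18578554e-02, -7.54308530e-05]), 'ee_pos': array([201.17246225, 538.08903106, 181.54664042]), 'ee_rot': array([-1.79901858e+02, -1.70595159e-03,  1.59500612e+02]), 'force': array([-0.53060634,  0.40245007,  0.59300128]), 'torque': array([-0.02517893, -0.01844132,  0.00531853]), 'gripper_force': 0.0, 'gripper_width': 91.04843359030727}
```

View pics/top0.png

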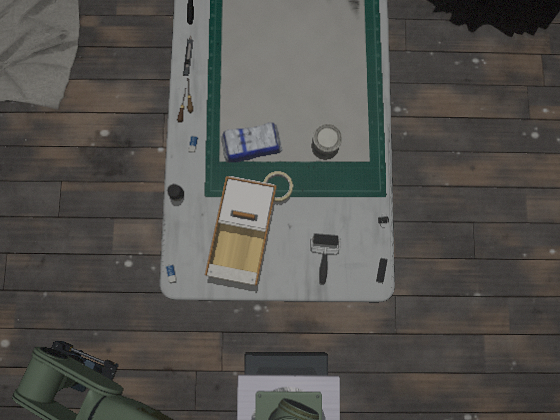

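View pics/scene0.png

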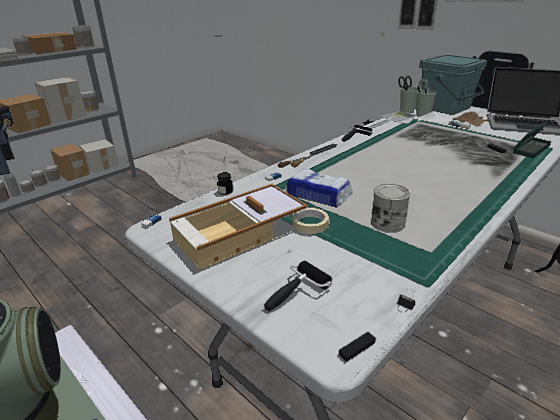

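The top view shows the box (about cols 205-275, rows 175-292, mouth around (243,245)), with the brayer from its handle end at (323,282) to its roller at (325,240). I'll enlarge this part.

```bash
python3 - <<'E'
import cv2
i=cv2.imread("pics/top0.png")[170:300,195:345]
cv2.imwrite("pics/top0c.png",cv2.resize(i,None,fx=4.5,fy=4.5,interpolation=cv2.INTER_CUBIC))
E
```

```text
(no output)
```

View pics/top0c.png

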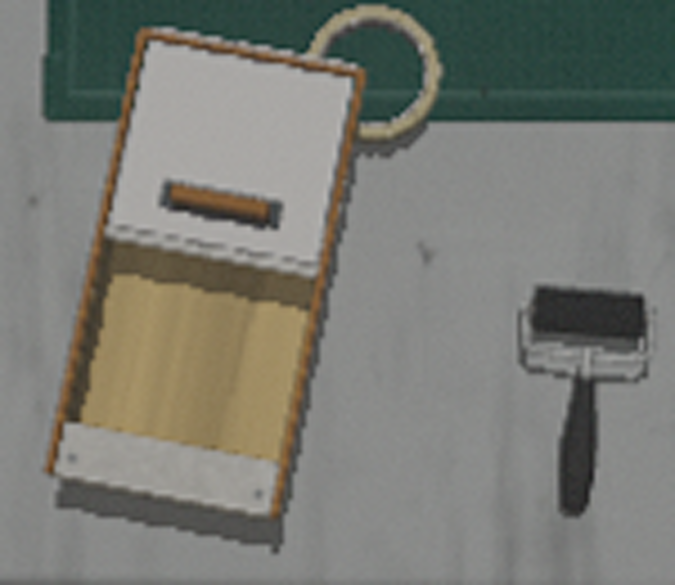

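```bash
python3 - <<'E'
from h import *
import pickle
c=pickle.load(open("pics/top0.pkl","rb"))
f=lambda uv:np.array(uv)/4.5+[195-.39,170-.39]
a=ray(c,f([[142,32],[365,72],[50,470],[278,515],[62,470],[275,505],[75,425],[278,465],[105,237],[318,275],[222,203]]),[66]*8+[58,58,82]);print(a.round(1))
b=ray(c,f([[573,515],[588,290],[523,370],[643,378],[580,385]]),[18,20,30,30,25]);print(b.round(1))
E
```

```text
[[770.2 207.4  66. ]
 [743.1  49.1  66. ]
 [460.3 261.9  66. ]
 [431.5 104.6  66. ]
 [460.4 253.6  66. ]
 [438.3 106.8  66. ]
 [491.5 245.7  66. ]
 [465.7 105.2  66. ]
 [624.2 229.9  58. ]
 [599.1  80.1  58. ]
 [645.2 146.8  82. ]]
[[ 435.9 -101.3   18. ]
 [ 596.  -112.    20. ]
 [ 537.   -65.1   30. ]
 [ 532.2 -150.    30. ]
 [ 527.3 -105.8   25. ]]
```

Call:
send_rows(motion=[{"rz":-0.35,"gripper":-1},{"tx":-0.072,"ty":-0.064,"tz":-0.03},{"tx":-0.072,"ty":-0.064,"tz":-0.03},{"tx":-0.072,"ty":-0.064,"tz":-0.03},{"tx":-0.072,"ty":-0.064,"tz":-0.03},{"tx":-0.072,"ty":-0.064,"tz":-0.03},{"tx":-0.072,"ty":-0.064,"tz":-0.03},{"tx":-0.072,"ty":-0.064,"tz":-0.03},{"tx":-0.072,"ty":-0.064,"tz":-0.03},{"tx":-0.072,"ty":-0.064,"tz":-0.03},{"tx":-0.072,"ty":-0.064,"tz":-0.03}])

```text
invalid input at $.motion[0]: expected keys tx, ty, tz, rx, ry, rz, gripper
```

```bash
python3 - <<'E'
from h import *
g,c,st=grab("wrist","w1"); print(st["time_s"],st["ee_pos"],st["ee_rot"],st["qpos"],g["T_tool_cam"],c["f"])
E
```

```text
0.1 [201.21018632 538.11740396 181.61790051] [-1.79909738e+02 -1.39699463e-03  1.59497560e+02] [ 6.83517555e+01  1.83475447e+01  8.96980647e+01 -4.29133418e-04
  7.20446626e+01 -1.14567344e+00] [[ 1.33256765e-03 -9.59145160e-01 -2.82911269e-01  7.91421605e+01]
 [ 9.99999105e-01  1.31241382e-03  2.60757012e-04 -6.49642102e-01]
 [ 1.21192833e-04 -2.82911363e-01  9.59146050e-01 -2.01688390e+02]
 [ 0.00000000e+00  0.00000000e+00  0.00000000e+00  1.00000000e+00]] 375.08555450556804
```

View pics/w1.png

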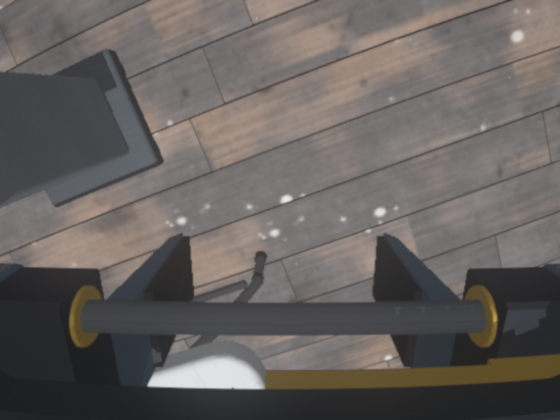

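The wrist picture shows only bare floor, with the fingers in rows 235 and below. The call was refused because every row needs all seven keys.

Call:
send_rows(motion=[{"tx":0,"ty":0,"tz":0,"rx":0,"ry":0,"rz":-0.35,"gripper":-1},{"tx":-0.087,"ty":-0.0766,"tz":-0.027,"rx":0,"ry":0,"rz":0,"gripper":-1},{"tx":-0.087,"ty":-0.0766,"tz":-0.027,"rx":0,"ry":0,"rz":0,"gripper":-1},{"tx":-0.087,"ty":-0.0766,"tz":-0.027,"rx":0,"ry":0,"rz":0,"gripper":-1},{"tx":-0.087,"ty":-0.0766,"tz":-0.027,"rx":0,"ry":0,"rz":0,"gripper":-1},{"tx":-0.087,"ty":-0.0766,"tz":-0.027,"rx":0,"ry":0,"rz":0,"gripper":-1},{"tx":-0.087,"ty":-0.0766,"tz":-0.027,"rx":0,"ry":0,"rz":0,"gripper":-1},{"tx":-0.087,"ty":-0.0766,"tz":-0.027,"rx":0,"ry":0,"rz":0,"gripper":-1},{"tx":-0.087,"ty":-0.0766,"tz":-0.027,"rx":0,"ry":0,"rz":0,"gripper":-1},{"tx":-0.087,"ty":-0.0766,"tz":-0.027,"rx":0,"ry":0,"rz":0,"gripper":-1},{"tx":-0.087,"ty":-0.0766,"tz":-0.027,"rx":0,"ry":0,"rz":0,"gripper":-1},{"tx":-0.087,"ty":-0.0766,"tz":-0.027,"rx":0,"ry":0,"rz":0,"gripper":-1}])

```text
time_s: 1.65
ee_pos: [600.3, 39.0, 331.0]
ee_rot: [180.0, -0.0, 170.0]
force: [1.5, 0.5, 0.1]
gripper_width: 91.0
gripper_force: 0.0
```

Call:
send_rows(motion=[{"tx":0,"ty":0,"tz":0,"rx":0,"ry":0,"rz":0,"gripper":-1},{"tx":0,"ty":0,"tz":0,"rx":0,"ry":0,"rz":0,"gripper":-1}])

```text
time_s: 1.9
ee_pos: [598.9, 40.9, 330.1]
ee_rot: [180.0, -0.1, 170.0]
force: [-0.3, 0.2, 0.1]
gripper_width: 91.1
gripper_force: 0.0
```

```bash
python3 - <<'E'
from h import *
g,c,st=grab("wrist","w2"); print(st["time_s"],st["ee_pos"],st["ee_rot"],st["qpos"])
i=cv2.imread("pics/w2.png"); cv2.imwrite("pics/w2b.png",cv2.resize(i,None,fx=1.42,fy=1.42,interpolation=cv2.INTER_CUBIC))
E
```

```text
1.9 [598.94043707  40.85302287 330.13785479] [ 1.79978513e+02 -1.04151875e-01  1.69979885e+02] [ 2.77746811e+00  1.80242596e+01  6.92935587e+01  4.40752252e-02
  9.27789860e+01 -7.72002975e+01]
```

View pics/w2b.png

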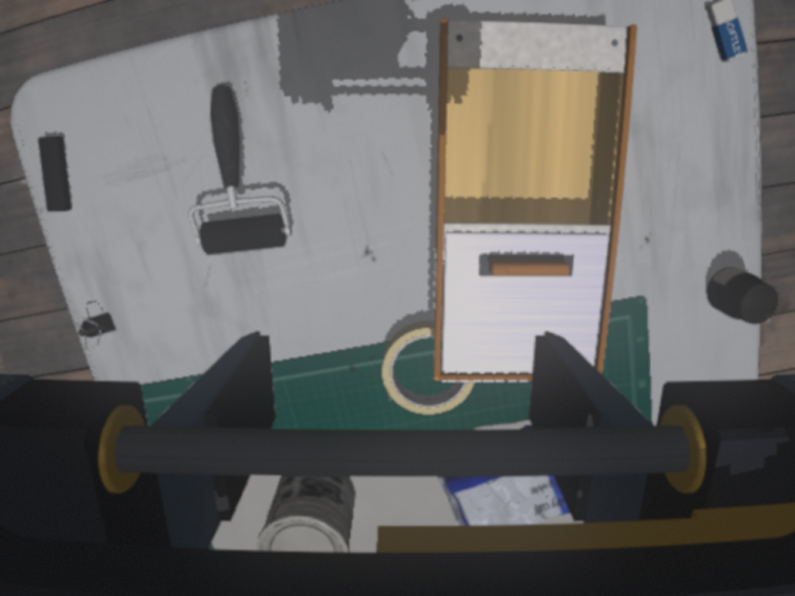

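The table view shows:
- **Box:** runner corners at (441,21), (637,27), (435,380) and (601,375), and the near cover's edge from (446,68) to (621,72).
- **Brayer:** handle tip at (221,84), neck at (233,188), roller far corners at (204,253) and (288,243).

I'll fit poses to these points.

```bash
cat > fit.py <<'E'
from h import *
import pickle
from scipy.optimize import least_squares
def fit(c,M,uv,p0):
    M=np.array(M,float);uv=np.array(uv,float)
    def w(p):
        a=np.radians(p[2]);x,y=M[:,0],M[:,1]
        return np.c_[p[0]+x*np.cos(a)-y*np.sin(a),p[1]+x*np.sin(a)+y*np.cos(a),M[:,2]]
    r=least_squares(lambda p:(proj(c,w(p))-uv).ravel(),p0,x_scale=[1,1,.1])
    return r.x,r.fun.reshape(-1,2)
E
python3 - <<'E'
from fit import *
c=pickle.load(open("pics/w2.pkl","rb")); s=lambda u:(np.array(u)+.5)/1.42-.5
p,r=fit(c,[[-104,-82,66],[-104,82,66],[216,-82,66],[216,82,66],[-66,-75,58],[-66,75,58]],s([[441,21],[637,27],[435,380],[601,375],[446,68],[621,71]]),[546,165,-10]);print(p.round(2),r.round(1).tolist())
p,r=fit(c,[[-80,0,18],[17,0,24],[79.5,-39,14],[79.5,39,14]],s([[221,84],[233,188],[204,253],[288,243]]),[516,-106,-4]);print(p.round(2),r.round(1).tolist())
E
```

```text
[545.77 164.03  -9.84] [[-1.0, -1.9], [-0.3, -2.2], [-0.5, 1.0], [1.0, 3.5], [0.5, 0.2], [0.5, 0.7]]
[ 516.55 -109.34   -5.43] [[-0.6, -1.6], [0.2, -0.5], [3.0, -0.2], [-2.5, 2.3]]
```

Call:
send_rows(motion=[{"tx":0.0276,"ty":-0.0524,"tz":0.0767,"rx":0,"ry":0,"rz":0,"gripper":-1},{"tx":0.0276,"ty":-0.0524,"tz":0.0767,"rx":0,"ry":0,"rz":0,"gripper":-1},{"tx":0.0276,"ty":-0.0524,"tz":0.0767,"rx":0,"ry":0,"rz":0,"gripper":-1},{"tx":0.0276,"ty":-0.0524,"tz":0.0767,"rx":0,"ry":0,"rz":0,"gripper":-1},{"tx":0.0276,"ty":-0.0524,"tz":0.0767,"rx":0,"ry":0,"rz":0,"gripper":-1},{"tx":0.0276,"ty":-0.0524,"tz":0.0767,"rx":0,"ry":0,"rz":0,"gripper":-1},{"tx":0,"ty":0,"tz":0,"rx":0,"ry":0,"rz":-0.153,"gripper":-1},{"tx":0,"ty":0,"tz":0,"rx":0,"ry":0,"rz":0,"gripper":-1}])

```text
time_s: 2.95
ee_pos: [489.9, -98.7, 100.7]
ee_rot: [180.0, -0.0, 174.6]
force: [0.0, 0.8, 0.8]
gripper_width: 91.2
gripper_force: 0.0
```

```bash
cat > delta.py <<'E'
import sys
from h import *
# target x y z [roll pitch yaw] -> remaining shift in tool axes (mm) and turn (deg)
st=env.state(); T=np.array(list(map(float,sys.argv[1:])))
A=R.from_euler('xyz',st["ee_rot"],degrees=True)
print("pose",st["ee_pos"].round(1),st["ee_rot"].round(2),"t",st["time_s"],"F",st["force"].round(1),"w",round(st["gripper_width"],1))
print("shift/500",(A.inv().apply(T[:3]-st["ee_pos"])/500).round(4))
if len(T)>3: print("turn/30",(np.degrees((A.inv()*R.from_euler('xyz',T[3:],degrees=True)).as_rotvec())/30).round(4))
E
python3 delta.py 501.6 -107.9 5 180 0 174.6
python3 -c "
from h import *
g,c,st=grab('wrist','w3'); g,c2,_=grab('top','t3')
a=np.radians(-5.43);o=np.array([516.5,-109.3])
for P in [(-80,0,18),(17,0,24)]:
  print(proj(c,[o[0]+P[0]*np.cos(a),o[1]+P[0]*np.sin(a),P[2]]))"
```

```text
pose [489.9 -98.7 100.7] [ 1.7998e+02 -2.0000e-02  1.7461e+02] t 2.95 F [0.  0.8 0.8] w 91.2
shift/500 [-0.025  -0.0162  0.1915]
turn/30 [ 0.0007 -0.0006  0.0005]
[[273.3264765  135.70040095]]
[[273.73643497 258.22390522]]
```

View pics/w3.png

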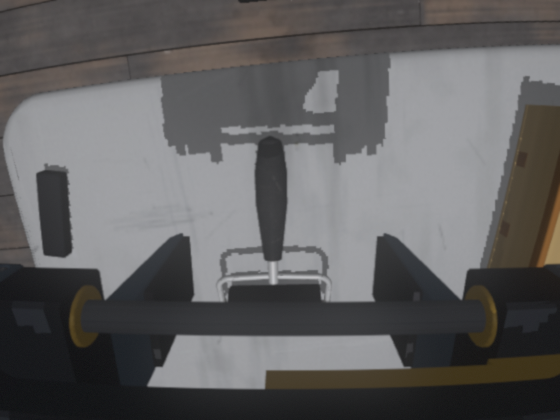

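The handle tip is at (270,136) and the neck at (273,260), within 3 px of prediction. The roller is hidden behind the fingers. I'll descend and grip.

Call:
send_rows(grip_force=30, motion=[{"tx":-0.0125,"ty":-0.008,"tz":0.0,"rx":0,"ry":0,"rz":0,"gripper":-1},{"tx":-0.0125,"ty":-0.008,"tz":0.04,"rx":0,"ry":0,"rz":0,"gripper":-1},{"tx":0,"ty":0,"tz":0.05,"rx":0,"ry":0,"rz":0,"gripper":-1},{"tx":0,"ty":0,"tz":0.05,"rx":0,"ry":0,"rz":0,"gripper":-1},{"tx":0,"ty":0,"tz":0.03,"rx":0,"ry":0,"rz":0,"gripper":-1},{"tx":0,"ty":0,"tz":0.0195,"rx":0,"ry":0,"rz":0,"gripper":-1},{"tx":0,"ty":0,"tz":0,"rx":0,"ry":0,"rz":0,"gripper":1},{"tx":0,"ty":0,"tz":0,"rx":0,"ry":0,"rz":0,"gripper":1},{"tx":0,"ty":0,"tz":0,"rx":0,"ry":0,"rz":0,"gripper":1},{"tx":0,"ty":0,"tz":0,"rx":0,"ry":0,"rz":0,"gripper":1},{"tx":0,"ty":0,"tz":0,"rx":0,"ry":0,"rz":0,"gripper":1}])

```text
time_s: 4.42
ee_pos: [502.4, -109.0, 6.2]
ee_rot: [180.0, 0.0, 174.6]
force: [-0.7, -0.5, -0.9]
gripper_width: 44.0
gripper_force: 0.0
```

Call:
send_rows(motion=[{"tx":0,"ty":0,"tz":0,"rx":0,"ry":0,"rz":0,"gripper":1},{"tx":0,"ty":0,"tz":0,"rx":0,"ry":0,"rz":0,"gripper":1},{"tx":0,"ty":0,"tz":0,"rx":0,"ry":0,"rz":0,"gripper":1},{"tx":0,"ty":0,"tz":0,"rx":0,"ry":0,"rz":0,"gripper":1}])

```text
time_s: 4.92
ee_pos: [502.3, -108.9, 6.0]
ee_rot: [180.0, 0.0, 174.6]
force: [-0.0, 0.9, 0.5]
gripper_width: 4.5
gripper_force: 0.0
```

```bash
cat > plan.py <<'E'
import numpy as np
# 2D in box x-z. brayer pose: tilt th (roller end down), position of local origin. TCP local (-14.2,6)
th=0
P={'rol':[(63+16.5*np.cos(a),16.5+16.5*np.sin(a)) for a in np.linspace(0,2*np.pi,37)],'bar':[(28,34),(33,34)],'han':[(-80,0),(-80,36),(17,36),(17,6),(-40,0)],
 'tcp':[(-14.2-16,6),(-14.2+16,6)],'body':[(-14.2-38,6+79),(-14.2+38,6+79)]}
def tf(p,o,t): 
    t=np.radians(t);p=np.array(p);return np.c_[o[0]+p[:,0]*np.cos(t)+p[:,1]*np.sin(t),o[1]-p[:,0]*np.sin(t)+p[:,1]*np.cos(t)]
def rep(o,t):
    w={k:tf(v,o,t) for k,v in P.items()}
    allp=np.vstack([w['rol'],w['han'],w['bar']])
    prof=np.vstack([np.linspace(a,b,40) for a,b in [(w['han'][0],w['han'][1]),(w['han'][1],w['han'][2]),(w['han'][2],w['bar'][1]),(w['bar'][1],w['rol'][9])]]+[w['rol']])
    far=prof[prof[:,0]>65];near=prof[prof[:,0]<-65]
    T=tf([(-14.2,6)],o,t)[0]
    print("th",t,"o",np.round(o,1),"TCP",T.round(1),"xmax %.1f xmin %.1f zmin %.1f"%(allp[:,0].max(),allp[:,0].min(),min(allp[:,1].min(),w['tcp'][:,1].min())),
     "farcover ztop",far[:,1].max().round(1) if len(far) else None,"nearz",(near[:,1].min().round(1),near[:,1].max().round(1)) if len(near) else None,"body zmin %.0f"%w['body'][:,1].min())
for t,o in [(25,(-35,110)),(25,(-15,88)),(25,(9,50)),(25,(18,40.5)),(25,(22,38.5)),(20,(19,32.5)),(15,(17,25.5)),(10,(16,18.5)),(5,(15,12)),(0,(15,6)),(0,(0,6)),(0,(0,5))]: rep(o,t)
E
python3 plan.py
```

```text
th 25 o [-35 110] TCP [-45.3 121.4] xmax 45.5 xmin -107.5 zmin 81.9 farcover ztop None nearz (np.float64(143.8), np.float64(176.4)) body zmin 177
th 25 o [-15  88] TCP [-25.3  99.4] xmax 65.5 xmin -87.5 zmin 59.9 farcover ztop 80.6 nearz (np.float64(121.8), np.float64(154.4)) body zmin 155
th 25 o [ 9 50] TCP [-1.3 61.4] xmax 89.5 xmin -63.5 zmin 21.9 farcover ztop 60.6 nearz None body zmin 117
th 25 o [18.  40.5] TCP [ 7.7 51.9] xmax 98.5 xmin -54.5 zmin 12.4 farcover ztop 56.0 nearz None body zmin 107
th 25 o [22.  38.5] TCP [11.7 49.9] xmax 102.5 xmin -50.5 zmin 10.4 farcover ztop 56.0 nearz None body zmin 105
th 20 o [19.  32.5] TCP [ 7.7 43. ] xmax 100.3 xmin -56.2 zmin 10.0 farcover ztop 51.7 nearz None body zmin 104
th 15 o [17.  25.5] TCP [ 4.8 35. ] xmax 98.6 xmin -60.3 zmin 8.7 farcover ztop 47.6 nearz None body zmin 101
th 10 o [16.  18.5] TCP [ 3.1 26.9] xmax 97.4 xmin -62.8 zmin 7.3 farcover ztop 43.9 nearz None body zmin 98
th 5 o [15 12] TCP [ 1.4 19.2] xmax 95.6 xmin -64.7 zmin 6.5 farcover ztop 41.2 nearz None body zmin 95
th 0 o [15  6] TCP [ 0.8 12. ] xmax 94.5 xmin -65.0 zmin 6.0 farcover ztop 39.4 nearz None body zmin 91
th 0 o [0 6] TCP [-14.2  12. ] xmax 79.5 xmin -80.0 zmin 6.0 farcover ztop 38.7 nearz (np.float64(6.0), np.float64(42.0)) body zmin 91
th 0 o [0 5] TCP [-14.2  11. ] xmax 79.5 xmin -80.0 zmin 5.0 farcover ztop 37.7 nearz (np.float64(5.0), np.float64(41.0)) body zmin 90
```

The opening is 4.5 mm, so the fingers closed on nothing. I'll look.

```bash
python3 -c "
from h import *
g,c,st=grab('wrist','w4');g2,c2,_=grab('scene','s4');print(st['gripper_width'],st['gripper_force'])
a=cv2.imread('pics/w4.png');b=cv2.imread('pics/s4.png')[200:410,200:480];b=cv2.resize(b,(560,420),interpolation=cv2.INTER_CUBIC)
cv2.imwrite('pics/w4b.png',cv2.resize(np.hstack([a,b]),(800,300),interpolation=cv2.INTER_AREA))"
```

```text
4.500938451036734 0.0
```

View pics/w4b.png

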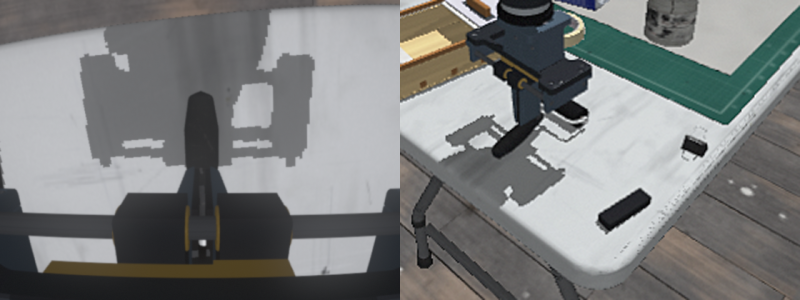

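Left half: the handle tip is at about (281,133) in frame pixels, in front of the closed fingers. I'll check whether the handle moved.

```bash
python3 -c "
import pickle
from h import *
c=pickle.load(open('pics/w4.pkl','rb'));print(ray(c,[281,133],18),ray(c,[281,133],30),'tcp px',proj(c,[[502.3,-108.9,6],[502.3,-108.9,25],[486,-109,25]]))
c=pickle.load(open('pics/w3.pkl','rb'));print(ray(c,[270,136],18), ray(c,[273,260],24),ray(c,[[222,283],[328,283]],30))
a=cv2.imread('pics/w3.png')[120:300,200:350];b=cv2.imread('pics/w4.png')[110:380,200:360]
a=cv2.resize(a,(500,600));b=cv2.resize(b,(300,600)) 
cv2.imwrite('pics/c4.png',np.hstack([a,b]))
print(env.state()['gripper_width'])"
```

```text
[[ 439.60999218 -104.83127652   18.        ]] [[ 438.57333759 -104.67762646   30.        ]] tcp px [[284.32414852 241.72992981]
 [284.46430533 254.93818573]
 [281.36890501 225.87874327]]
[[ 436.84730168 -104.23808932   18.        ]] [[ 534.92362188 -111.65748558   24.        ]] [[ 548.76328121 -154.44093472   30.        ]
 [ 556.63656115  -69.00559713   30.        ]]
0.2743734168466916
```

View pics/c4.png

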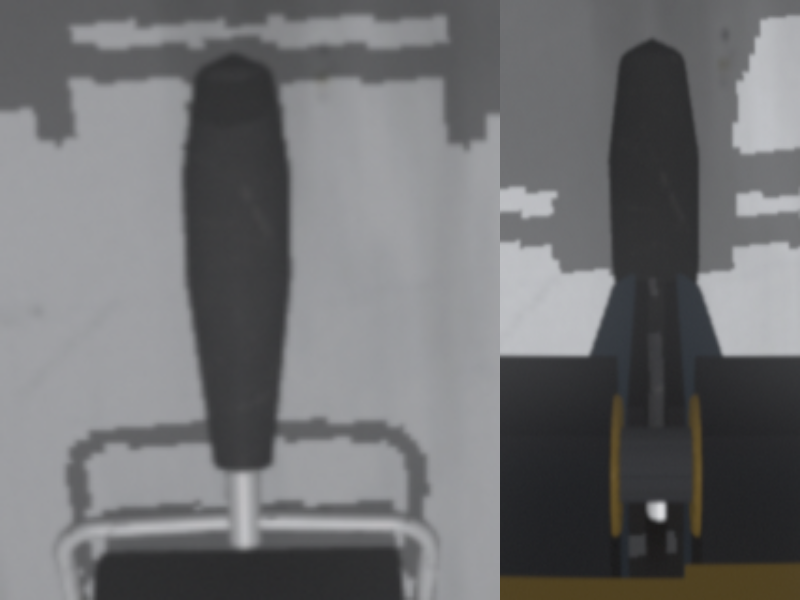

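```bash
python3 -c "
from h import *
g,c,st=grab('scene','s5');print(st['gripper_width'],st['ee_pos'])
f=lambda n:cv2.resize(cv2.imread(n)[225:325,250:350],(400,400),interpolation=cv2.INTER_CUBIC)
cv2.imwrite('pics/c5.png',np.hstack([f('pics/scene0.png'),f('pics/s5.png')]))
print((proj(c,[[502.3,-108.9,6],[502.3,-108.9,36],[439,-105,18]])-[250,225])*4)
d=cv2.absdiff(cv2.imread('pics/s4.png'),cv2.imread('pics/s5.png')).max(2);ys,xs=np.nonzero(d>25);print(len(ys),xs.min() if len(xs) else 0,xs.max() if len(xs) else 0)
"
```

```text
0.2743734168466916 [ 502.30441958 -108.9585653     5.96752389]
[[155.4225194  276.91560177]
 [154.80012071 233.0658966 ]
 [ 64.02167175 318.49074897]]
25 220 279
```

View pics/c5.png

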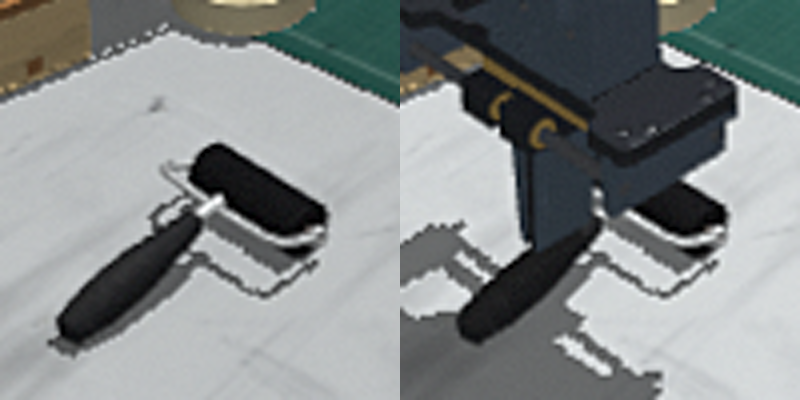

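Compared side by side, the brayer is exactly where it was, with its handle tip at zoomed (60,330) in both frames. The closed fingers appear to sink into the handle without any contact force. I'll open and close again in smaller steps, watching the readings.

Call:
send_rows(motion=[{"tx":0,"ty":0,"tz":0,"rx":0,"ry":0,"rz":0,"gripper":-0.2},{"tx":0,"ty":0,"tz":0,"rx":0,"ry":0,"rz":0,"gripper":-0.2},{"tx":0,"ty":0,"tz":0,"rx":0,"ry":0,"rz":0,"gripper":-0.2},{"tx":0,"ty":0,"tz":0,"rx":0,"ry":0,"rz":0,"gripper":-0.2},{"tx":0,"ty":0,"tz":0,"rx":0,"ry":0,"rz":0,"gripper":-0.2},{"tx":0,"ty":0,"tz":0,"rx":0,"ry":0,"rz":0,"gripper":-0.2},{"tx":0,"ty":0,"tz":0,"rx":0,"ry":0,"rz":0,"gripper":-0.2}])

```text
time_s: 5.95
ee_pos: [502.3, -108.9, 6.0]
ee_rot: [180.0, -0.0, 174.6]
force: [0.0, -0.2, -0.1]
gripper_width: 54.5
gripper_force: 0.0
```

```bash
python3 -c "
from h import *
g,c,st=grab('wrist','w6');g,c2,st=grab('scene','s6');print(st['gripper_width'],st['force'],st['ee_pos'],st['torque'])
# did brayer move between scene0 and s6? compare handle tip + roller zones
a=cv2.imread('pics/scene0.png').astype(int);b=cv2.imread('pics/s6.png').astype(int)
d=abs(a-b).max(2);print('roller-right diff',d[270:292,318:334].mean(),'tip diff',d[298:312,262:276].mean())
import pickle
# expected finger bottom outline in scene for TCP z=6 (pads +-16 x, outer +-13.5 y when shut)
A=R.from_euler('xyz',[180,0,174.6],degrees=True)
q=np.array([502.3,-109,6])+A.apply([[16,13.5,0],[16,-13.5,0],[-16,13.5,0],[-16,-13.5,0]])
print(((proj(c2,q)-[250,225])*4).round())
q[:,2]=30;print(((proj(c2,q)-[250,225])*4).round())
"
```

```text
54.80859378460734 [0.3624332  0.01304181 0.58380147] [ 502.30700015 -108.94569819    5.99009193] [ 0.05286946  0.00975045 -0.01006597]
roller-right diff 13.556818181818182 tip diff 23.836734693877553
[[116. 278.]
 [150. 304.]
 [161. 251.]
 [195. 276.]]
[[115. 243.]
 [149. 269.]
 [161. 216.]
 [195. 241.]]
```

```bash
python3 -c "
from h import *
b=cv2.imread('pics/s6.png').astype(int)
m=((b[:,:,0]-b[:,:,2]>8)&(b.max(2)<120))
for v in range(262,312,2): print(v,''.join('#' if m[v,u] else ('o' if b[v,u].max()<60 else '.') for u in range(255,345)))
import pickle
c=pickle.load(open('pics/s6.pkl','rb'));A=R.from_euler('xyz',[180,0,174.6],degrees=True);t=np.array([502.3,-109,6])
for s in(1,-1):
  print(s,proj(c,t+A.apply([[16,s*27.4,0],[-16,s*27.4,0],[16,s*40.9,0],[-16,s*40.9,0]])).round())
"
```

```text
262 ...............###ooooooooooooooooooo#.....o#ooooooooooooooo################..............
264 ...............###oooooooooooooooooo#...o#o.o##ooooooooo#################.................
266 ................##ooooooooooooo.ooooo...#oooo####oo#o#################....................
268 ................##oooooooooooo.....ooo...o.oo#####################........................
270 ................##oooooooooooo.......###########################o.........................
272 ................##oooooooooooo.......#############oo##########ooooooo.....................
274 ................###ooooooooo.........o###################ooooooooooooooo..................
276 .................##ooooo.............o################oooooooooooooooooooooo..............
278 ..................#oo.................##############...oooooooooooooooooooooo.............
280 .....................................o##############.......ooooooooooooooooo..............
282 ..................................ooo################.........ooooooooo...................
284 ................................ooooo##############
[... 685 characters left out ...]
...................
300 .............ooooooooooooooooo............................................................
302 ...........oooooooooooooooo...............................................................
304 .........oooooooooooooooo.................................................................
306 .........ooooooooooooo....................................................................
308 ..........ooooooooo.......................................................................
310 .............ooo..........................................................................
1 [[275. 291.]
 [286. 285.]
 [271. 288.]
 [282. 282.]]
-1 [[292. 305.]
 [303. 297.]
 [296. 308.]
 [308. 301.]]
```

```bash
python3 -c "
from h import *
import pickle
c=pickle.load(open('pics/w3.pkl','rb'));A=R.from_euler('xyz',[180,0,174.6],degrees=True);t=np.array([489.9,-98.7,100.7])
for z in (0,-10,-20,-30,-40): print(z,proj(c,t+A.apply([[16,45.5,z],[16,-45.5,z],[16,59,z]])).round().tolist())
c=pickle.load(open('pics/s6.pkl','rb'));t=np.array([502.3,-109,6])
for z in (0,-10,-20,-30,-40): print(z,proj(c,t+A.apply([[16,-27.4,z],[16,-40.9,z],[-16,-40.9,z],[16,40.9,z]])).round(1).tolist())
print(env.state()['qpos'].round(3).tolist())
"
```

```text
0 [[365.0, 215.0], [204.0, 215.0], [388.0, 215.0]]
-10 [[369.0, 221.0], [200.0, 221.0], [393.0, 221.0]]
-20 [[373.0, 227.0], [196.0, 227.0], [398.0, 227.0]]
-30 [[377.0, 234.0], [192.0, 233.0], [404.0, 233.0]]
-40 [[383.0, 241.0], [187.0, 241.0], [411.0, 241.0]]
0 [[292.0, 304.5], [296.5, 308.0], [307.8, 300.6], [270.8, 288.1]]
-10 [[292.0, 300.9], [296.4, 304.3], [307.8, 297.0], [270.6, 284.5]]
-20 [[291.9, 297.2], [296.4, 300.6], [307.9, 293.3], [270.5, 280.9]]
-30 [[291.9, 293.4], [296.4, 296.8], [308.0, 289.6], [270.3, 277.3]]
-40 [[291.8, 289.6], [296.4, 293.0], [308.0, 285.8], [270.1, 273.6]]
[-13.523, 23.327, 111.219, 0.008, 45.454, -98.12]
```

Both cameras agree that the fingertips end about 33 mm short of the reported TCP: w3 shows the tips at row 236 where 215 was expected, and the scene view gives -30 to -35 mm. So the fingers closed just above the handle. I'll go down to find the true offset by a light touch on the table.

Call:
send_rows(motion=[{"tx":0,"ty":0,"tz":0.02,"rx":0,"ry":0,"rz":0,"gripper":-0.2},{"tx":0,"ty":0,"tz":0.02,"rx":0,"ry":0,"rz":0,"gripper":-0.2},{"tx":0,"ty":0,"tz":0.01,"rx":0,"ry":0,"rz":0,"gripper":-0.2},{"tx":0,"ty":0,"tz":0,"rx":0,"ry":0,"rz":0,"gripper":-0.2},{"tx":0,"ty":0,"tz":0,"rx":0,"ry":0,"rz":0,"gripper":-0.2}])

```text
time_s: 6.68
ee_pos: [502.5, -109.0, -19.0]
ee_rot: [180.0, 0.0, 174.6]
force: [0.2, -0.5, 0.0]
gripper_width: 54.7
gripper_force: 0.0
```

Call:
send_rows(motion=[{"tx":0,"ty":0,"tz":0.006,"rx":0,"ry":0,"rz":0,"gripper":-0.2},{"tx":0,"ty":0,"tz":0.004,"rx":0,"ry":0,"rz":0,"gripper":-0.2},{"tx":0,"ty":0,"tz":0,"rx":0,"ry":0,"rz":0,"gripper":-0.2}])

```text
time_s: 7.05
ee_pos: [502.2, -108.9, -24.2]
ee_rot: [180.0, -0.0, 174.6]
force: [0.2, -0.0, -0.3]
gripper_width: 54.6
gripper_force: 0.0
```

Call:
send_rows(motion=[{"tx":0,"ty":0,"tz":0.005,"rx":0,"ry":0,"rz":0,"gripper":-0.2},{"tx":0,"ty":0,"tz":0,"rx":0,"ry":0,"rz":0,"gripper":-0.2}])

```text
time_s: 7.3
ee_pos: [502.1, -108.9, -26.7]
ee_rot: [180.0, -0.0, 174.6]
force: [0.3, 0.5, 0.4]
gripper_width: 54.5
gripper_force: 0.0
```

Call:
send_rows(motion=[{"tx":0,"ty":0,"tz":0.004,"rx":0,"ry":0,"rz":0,"gripper":-0.2},{"tx":0,"ty":0,"tz":0,"rx":0,"ry":0,"rz":0,"gripper":-0.2}])

```text
time_s: 7.55
ee_pos: [502.2, -108.9, -28.7]
ee_rot: [180.0, -0.0, 174.6]
force: [-0.9, 0.6, 0.1]
gripper_width: 54.4
gripper_force: 0.0
```

Call:
send_rows(motion=[{"tx":0,"ty":0,"tz":0.003,"rx":0,"ry":0,"rz":0,"gripper":-0.2},{"tx":0,"ty":0,"tz":0,"rx":0,"ry":0,"rz":0,"gripper":-0.2}])

```text
time_s: 7.8
ee_pos: [502.2, -108.9, -30.1]
ee_rot: [180.0, -0.0, 174.6]
force: [0.9, 0.6, 0.2]
gripper_width: 54.6
gripper_force: 0.0
```

Still clear at -30, which fits the 33 mm offset. I'll back up 2.5 mm and grip.

Call:
send_rows(grip_force=35, motion=[{"tx":0,"ty":0,"tz":-0.005,"rx":0,"ry":0,"rz":0,"gripper":-0.2},{"tx":0,"ty":0,"tz":0,"rx":0,"ry":0,"rz":0,"gripper":1},{"tx":0,"ty":0,"tz":0,"rx":0,"ry":0,"rz":0,"gripper":1},{"tx":0,"ty":0,"tz":0,"rx":0,"ry":0,"rz":0,"gripper":1},{"tx":0,"ty":0,"tz":0,"rx":0,"ry":0,"rz":0,"gripper":1},{"tx":0,"ty":0,"tz":0,"rx":0,"ry":0,"rz":0,"gripper":1},{"tx":0,"ty":0,"tz":0,"rx":0,"ry":0,"rz":0,"gripper":1}])

```text
time_s: 8.68
ee_pos: [502.3, -108.9, -27.5]
ee_rot: [180.0, -0.0, 174.6]
force: [-0.5, -0.6, 0.1]
gripper_width: 21.7
gripper_force: 34.9
```

Gripped at 21.7 mm with 35 N. Next I'll plan a maximum-clearance insertion in the box's x-z plane, using the corrected tool offset.

```bash
cat > plan.py <<'E'
import numpy as np,heapq
def seg(ps,n=25): return np.vstack([np.linspace(a,b,n) for a,b in zip(ps[:-1],ps[1:])])
a=np.linspace(0,2*np.pi,60)
B=np.vstack([np.c_[63+16.5*np.cos(a),16.5+16.5*np.sin(a)],seg([(-80,0),(-80,30),(-50,36),(17,36),(30,34),(63,33)]),seg([(-80,0),(-40,0),(17,12),(63,12)])])
F=np.vstack([seg([(-30,82),(-30,5.5),(2,5.5),(2,82)]),seg([(-52,84),(24,84)]),seg([(-52,84),(-52,150)]),seg([(24,84),(24,150)])])
BODY=seg([(-52,84),(24,84)])
P=np.vstack([B,F])
rects=[(66,100,54,58),(-104,-66,54,58),(100,110,0,58),(-110,-100,0,58),(77,220,58,62),(100,112,62,82),(-110,110,-20,4)]
def tf(P,x,z,t): t=np.radians(t);c,s=np.cos(t),np.sin(t);return x+P[:,0]*c+P[:,1]*s, z-P[:,0]*s+P[:,1]*c
def clr(x,z,t):
    X,Z=tf(P,x,z,t);m=99.
    for r in rects:
        dx=np.maximum(r[0]-X,X-r[1]);dz=np.maximum(r[2]-Z,Z-r[3])
        d=np.where((dx>0)&(dz>0),np.hypot(dx,dz),np.maximum(dx,dz));m=min(m,d.min())
    m=min(m,tf(BODY,x,z,t)[1].min()-67)
    return m
if __name__=="__main__":
    xs=np.arange(-40,31,2);zs=np.arange(6,130,2);ts=np.arange(0,37.6,2.5)
    C=np.array([[[clr(x,z,t) for t in ts] for z in zs] for x in xs])
    C=np.minimum(C,6)
    s=(20,61,10);g=(20,0,0)
    best={};h=[(-C[s],0,s,None)];
    # maximin with path-length penalty: cost = sum 1/(clearance)
    D={};pq=[(0,s,None)];par={}
    while pq:
        d,n,p=heapq.heappop(pq)
        if n in par: continue
        par[n]=p
        if n==g: break
        for i in(-1,0,1):
            for j in(-1,0,1):
                for k in(-1,0,1):
                    m=(n[0]+i,n[1]+j,n[2]+k)
                    if m in par or min(m)<0 or m[0]>=len(xs) or m[1]>=len(zs) or m[2]>=len(ts): continue
                    c=C[m] if m!=g else 1.9
                    if c<=.8: continue
                    heapq.heappush(pq,(d+(abs(i)+abs(j)+abs(k))*(.3+6/c**2),m,n))
    n=g;path=[]
    print(g in par)
    while n: path.append(n);n=par.get(n)
    for n in path[::-1]: print(xs[n[0]],zs[n[1]],ts[n[2]],C[n].round(1),end=" | ")
E
python3 plan.py
```

```text
True
0 128 25.0 6.0 | -2 128 25.0 6.0 | -4 128 25.0 6.0 | -6 128 25.0 6.0 | -8 128 25.0 6.0 | -10 128 25.0 6.0 | -12 128 25.0 6.0 | -14 128 25.0 6.0 | -16 128 25.0 6.0 | -18 128 25.0 6.0 | -20 128 25.0 6.0 | -20 126 25.0 6.0 | -20 124 25.0 6.0 | -20 122 25.0 6.0 | -20 120 25.0 6.0 | -20 118 25.0 6.0 | -20 116 25.0 6.0 | -20 114 25.0 6.0 | -20 112 25.0 6.0 | -20 110 25.0 6.0 | -20 108 25.0 6.0 | -20 106 25.0 6.0 | -20 104 25.0 6.0 | -20 102 25.0 6.0 | -20 100 25.0 6.0 | -20 98 25.0 6.0 | -20 96 25.0 6.0 | -20 94 25.0 6.0 | -20 92 25.0 6.0 | -20 90 25.0 6.0 | -20 88 25.0 6.0 | -20 86 25.0 6.0 | -20 84 25.0 6.0 | -20 82 25.0 6.0 | -20 80 25.0 6.0 | -20 78 25.0 6.0 | -20 76 25.0 6.0 | -20 74 25.0 5.9 | -20 72 25.0 5.6 | -20 70 25.0 5.4 | -20 68 25.0 5.4 | -20 66 25.0 5.4 | -20 64 25.0 5.5 | -20 62 25.0 5.8 | -20 60 25.0 6.0 | -20 58 25.0 6.0 | -20 56 25.0 6.0 | -20 54 25.0 6.0 | -20 52 25.0 6.0 | -20 50 25.0 6.0 | -20 48 25.0 6.0 | -20 46 25.0 6.0 | -20 44 25.0 6.0 | -18 44 25.0 6.0 | -16 44 25.0 6.0 | -16 42 25.0 6.0 | -14 42 25.0 6.0 | -12 42 25.0 6.0 | -12 40 25.0 6.0 | -10 40 25.0 6.0 | -8 40 25.0 6.0 | -6 40 25.0 6.0 | -6 40 22.5 6.0 | -4 40 22.5 6.0 | -2 38 22.5 6.0 | 0 38 22.5 6.0 | 2 38 22.5 6.0 | 4 36 22.5 6.0 | 6 36 22.5 6.0 | 8 36 22.5 5.3 | 8 34 22.5 4.6 | 10 34 22.5 4.6 | 12 34 22.5 4.6 | 14 32 20.0 4.7 | 14 30 20.0 3.5 | 14 28 17.5 4.1 | 14 26 15.0 4.4 | 14 24 12.5 4.4 | 14 22 10.0 4.3 | 14 20 10.0 4.6 | 14 18 7.5 4.0 | 14 16 7.5 3.7 | 14 14 5.0 4.3 | 12 14 2.5 6.0 | 10 14 0.0 6.0 | 8 12 0.0 6.0 | 6 10 0.0 6.0 | 4 10 0.0 6.0 | 2 10 0.0 6.0 | 0 10 0.0 6.0 | 0 8 0.0 4.0 | 0 6 0.0 2.0 |
```

Call:
send_rows(motion=[{"tx":0,"ty":0,"tz":-0.03,"rx":0,"ry":0,"rz":0,"gripper":1},{"tx":0,"ty":0,"tz":-0.06,"rx":0,"ry":0,"rz":0,"gripper":1},{"tx":0,"ty":0,"tz":-0.1,"rx":0,"ry":0,"rz":0,"gripper":1},{"tx":0,"ty":0,"tz":-0.1,"rx":0,"ry":0,"rz":0,"gripper":1},{"tx":0,"ty":0,"tz":-0.05,"rx":0,"ry":0,"rz":0,"gripper":1}])

```text
time_s: 9.3
ee_pos: [503.3, -109.2, 146.2]
ee_rot: [-180.0, 0.3, 174.6]
force: [-0.6, -0.7, -3.7]
gripper_width: 21.6
gripper_force: 34.9
```

```bash
cat > wp.py <<'E'
import sys,json
from h import *
BO=np.array([545.8,164.1,0]);BY=-9.85;L=np.array([-14.2,0,-27.5]);BASE=R.from_matrix(np.diag([-1.,1,-1]))
def tool(x,z,t,y=0):
    Q=R.from_euler('z',BY,degrees=True)*R.from_euler('y',t,degrees=True)
    return BO+R.from_euler('z',BY,degrees=True).apply([x,y,z])+Q.apply(L),Q*BASE
def brayer():
    st=env.state();A=R.from_euler('xyz',st["ee_rot"],degrees=True)*BASE.inv()
    Z=R.from_euler('z',-BY,degrees=True);o=Z.apply(st["ee_pos"]-A.apply(L)-BO);e=(Z*A).as_euler('ZYX',degrees=True)
    print("brayer in box x y z",o.round(1),"yaw,tilt,roll",e.round(2),"t",st["time_s"],"F",st["force"].round(1),"w",round(st["gripper_width"],1),"q",st["qpos"].round(0))
if __name__=="__main__":
    brayer();st=env.state();p,A=st["ee_pos"],R.from_euler('xyz',st["ee_rot"],degrees=True)
    for a in sys.argv[1:]:          # x,z,tilt,n
        x,z,t,n=map(float,a.split(','));n=int(n);q,C=tool(x,z,t)
        rv=(A.inv()*C).as_rotvec();rows=[]
        for i in range(n):
            Ai=A*R.from_rotvec(rv*i/n);rows.append(np.r_[Ai.inv().apply((q-p)/n)/500,np.degrees(rv/n)/30].round(4))
        print(a);[print("  ",r.tolist()) for r in ([rows[0]] if np.ptp(rows,axis=0).max()<.0008 else rows)];p,A=q,C
E
python3 wp.py -20,128,25,9
python3 -c "
from h import *
import pickle
g,c,st=grab('wrist','w7');b=g['frame'].max(2);print([ (v,int((b[v,255:305]<70).sum())) for v in range(100,200,6)])
A=R.from_euler('xyz',st['ee_rot'],degrees=True)
for s in(0,5,-5):
  a=np.radians(s);d=np.array([-65.8,18-25]);d=[d[0]*np.cos(a)-d[1]*np.sin(a),d[0]*np.sin(a)+d[1]*np.cos(a)]
  print(s,proj(c,st['ee_pos']+A.apply([-d[0],0,-(d[1]+52.5)])))
c=pickle.load(open('pics/w4.pkl','rb'));print(proj(c,[[437,-104.5,18]]))"
```

```text
brayer in box x y z [  18.9 -275.5  173.7] yaw,tilt,roll [ 4.44 -0.28 -0.04] t 9.3 F [-0.6 -0.7 -3.7] w 21.6 q [-14.  14. 101.   0.  65. -98.]
-20,128,25,9
   [0.0062, 0.0621, 0.0082, -0.0037, 0.0936, 0.0162]
   [0.0063, 0.0621, 0.0086, -0.0037, 0.0936, 0.0162]
   [0.0064, 0.062, 0.009, -0.0037, 0.0936, 0.0162]
   [0.0065, 0.0619, 0.0095, -0.0037, 0.0936, 0.0162]
   [0.0066, 0.0618, 0.0099, -0.0037, 0.0936, 0.0162]
   [0.0066, 0.0618, 0.0103, -0.0037, 0.0936, 0.0162]
   [0.0066, 0.0617, 0.0108, -0.0037, 0.0936, 0.0162]
   [0.0066, 0.0616, 0.0112, -0.0037, 0.0936, 0.0162]
   [0.0065, 0.0615, 0.0117, -0.0037, 0.0936, 0.0162]
[(100, 0), (106, 0), (112, 0), (118, 0), (124, 0), (130, 0), (136, 18), (142, 37), (148, 41), (154, 43), (160, 45), (166, 47), (172, 47), (178, 48), (184, 50), (190, 50), (196, 50)]
0 [[285.04191877 132.84869607]]
5 [[284.95997482 133.71157118]]
-5 [[285.12739563 133.20592962]]
[[281.16904183 127.67590193]]
```

Call:
send_rows(motion=[{"tx":0.0062,"ty":0.0621,"tz":0.0082,"rx":-0.0037,"ry":0.0936,"rz":0.0162,"gripper":1},{"tx":0.0063,"ty":0.0621,"tz":0.0086,"rx":-0.0037,"ry":0.0936,"rz":0.0162,"gripper":1},{"tx":0.0064,"ty":0.062,"tz":0.009,"rx":-0.0037,"ry":0.0936,"rz":0.0162,"gripper":1},{"tx":0.0065,"ty":0.0619,"tz":0.0095,"rx":-0.0037,"ry":0.0936,"rz":0.0162,"gripper":1},{"tx":0.0066,"ty":0.0618,"tz":0.0099,"rx":-0.0037,"ry":0.0936,"rz":0.0162,"gripper":1},{"tx":0.0066,"ty":0.0618,"tz":0.0103,"rx":-0.0037,"ry":0.0936,"rz":0.0162,"gripper":1},{"tx":0.0066,"ty":0.0617,"tz":0.0108,"rx":-0.0037,"ry":0.0936,"rz":0.0162,"gripper":1},{"tx":0.0066,"ty":0.0616,"tz":0.0112,"rx":-0.0037,"ry":0.0936,"rz":0.0162,"gripper":1},{"tx":0.0065,"ty":0.0615,"tz":0.0117,"rx":-0.0037,"ry":0.0936,"rz":0.0162,"gripper":1},{"tx":0,"ty":0,"tz":0,"rx":0,"ry":0,"rz":0,"gripper":1},{"tx":0,"ty":0,"tz":0,"rx":0,"ry":0,"rz":0,"gripper":1}])

```text
time_s: 10.72
ee_pos: [500.5, 171.4, 105.4]
ee_rot: [-180.0, -25.3, 170.1]
force: [0.0, -0.8, -1.9]
gripper_width: 22.0
gripper_force: 35.0
```

```bash
python3 wp.py -20,44,25,5 -6,40,25,2
python3 - <<'E'
from h import *
g,c,st=grab('wrist','w8');g2,c2,_=grab('scene','s8')
a=cv2.resize(g['frame'],(400,300));b=cv2.resize(g2['frame'][150:300,150:350],(400,300),interpolation=cv2.INTER_CUBIC)
cv2.imwrite('pics/c8.png',cv2.resize(np.hstack([a,b]),(800,300))[:,:,::-1])
E
```

```text
brayer in box x y z [-21.3  -0.6 124.2] yaw,tilt,roll [-1.000e-02  2.529e+01 -4.000e-02] t 10.725 F [ 0.  -0.8 -1.9] w 22.0 q [ 11.  31.  85.   9.  87. -71.]
-20,44,25,5
   [-0.0142, 0.0002, 0.0288, -0.0002, -0.0019, -0.0001]
-6,40,25,2
   [-0.0144, -0.0, -0.0023, 0.0, 0.0, 0.0]
```

```bash
python3 - <<'E'
from wp import *
import pickle
c=pickle.load(open('pics/s8.pkl','rb'));b=cv2.imread('pics/s8.png').astype(int)
st=env.state();Q=R.from_euler('xyz',st["ee_rot"],degrees=True)*BASE.inv();o=st["ee_pos"]-Q.apply(L)
f=lambda l:proj(c,o+Q.apply(l))
k=f([[79.5,-39,16.5],[79.5,39,16.5],[63,-39,16.5],[63,39,16.5],[63,-39,0],[-80,0,15],[30,-48,32]]);print(k.round(1).tolist())
u0,v0=k[2].astype(int)
for v in range(v0-34,v0+26,2): print(v,''.join('#' if b[v,u].max()<55 else ('+' if b[v,u].max()<110 else '.') for u in range(u0-70,u0+40)))
print(u0-70)
E
```

```text
[[247.7, 203.0], [231.8, 191.7], [242.4, 202.3], [226.5, 190.9], [240.3, 208.5], [183.0, 190.1], [235.2, 196.3]]
168 .......+........................#+++++##########++++++++++++++++++++++++++++++##+.............................
170 ...............................#++++++++++++++++++++###+++++++++++++++++++++++##+.............................
172 ...............................##++++++++++++++++++###++++++++++++++++++++++#+................................
174 ..............................#########+++++++++++++++++++++++++++++++++++##++................................
176 ..............................#########++++++++#++++++++++++++++++++++++++++..........................++#+++#.
178 .............................#+#######++++++++#++++++######+++++#######+++#+.................++....+++#+++....
180 .............................#+#######++#+++++++++++#######+..........+.+++.....................++............
182 ............................#########+++++++++++#+++########..................................................
184 ............................########++++++++++++#++#########+..
[... 1766 characters left out ...]
......
216 ......++++++++....................................+++++++.......+++++++.+++...............................++++
218 +++++++++....+..................................++++........+++++++++++....+++.......................+++++++++
220 .....++++++....+...........................+++..++++..+++++++++.+............+++.....+..........+++++++++.++++
222 .........+++++++++......................++...++.........+++++............++++++.+++........+++++++++++++++++++
224 ............+++..+++.................++++..+...............+........+++++++++++.......+++++++++.....++++++++++
226 ++............++++..............++++.........................+++++++++++++.......+++++++............++++++++++
172
```

The scene pixels match the predicted in-hand pose: handle tip at (183,192) against (183,190), and the roller end at about (242,203). I'll lower it into the mouth.

Call:
send_rows(motion=[{"tx":-0.0142,"ty":0.0003,"tz":0.0288,"rx":0,"ry":-0.002,"rz":0,"gripper":1},{"tx":-0.0142,"ty":0.0003,"tz":0.0288,"rx":0,"ry":-0.002,"rz":0,"gripper":1},{"tx":-0.0142,"ty":0.0003,"tz":0.0288,"rx":0,"ry":-0.002,"rz":0,"gripper":1},{"tx":-0.0142,"ty":0.0003,"tz":0.0288,"rx":0,"ry":-0.002,"rz":0,"gripper":1},{"tx":-0.0142,"ty":0,"tz":0.0288,"rx":0,"ry":-0.002,"rz":0,"gripper":1},{"tx":0,"ty":0,"tz":0,"rx":0,"ry":0,"rz":0,"gripper":1},{"tx":0,"ty":0,"tz":0,"rx":0,"ry":0,"rz":0,"gripper":1}])

```text
time_s: 11.7
ee_pos: [502.7, 172.5, 25.7]
ee_rot: [180.0, -25.0, 170.2]
force: [0.2, -0.1, -2.9]
gripper_width: 21.7
gripper_force: 35.0
```

```bash
python3 wp.py -6,40,25,2 12,34,22.5,3
```

```text
brayer in box x y z [-19.4   0.9  44.6] yaw,tilt,roll [1.000e-02 2.496e+01 4.000e-02] t 11.7 F [ 0.2 -0.1 -2.9] w 21.7 q [ 12.  36.  90.   9.  78. -72.]
-6,40,25,2
   [-0.0141, -0.0009, -0.0015, 0.0006, 0.0007, 0.0001]
12,34,22.5,3
   [-0.0134, -0.0, -0.0011, 0.0, -0.0278, -0.0]
```

Call:
send_rows(motion=[{"tx":-0.014,"ty":-0.0009,"tz":-0.0015,"rx":0,"ry":0,"rz":0,"gripper":1},{"tx":-0.014,"ty":-0.0009,"tz":-0.0015,"rx":0,"ry":0,"rz":0,"gripper":1},{"tx":-0.0134,"ty":0,"tz":-0.0011,"rx":0,"ry":-0.028,"rz":0,"gripper":1},{"tx":-0.0134,"ty":0,"tz":-0.0011,"rx":0,"ry":-0.028,"rz":0,"gripper":1},{"tx":-0.0134,"ty":0,"tz":-0.0011,"rx":0,"ry":-0.028,"rz":0,"gripper":1},{"tx":0,"ty":0,"tz":0,"rx":0,"ry":0,"rz":0,"gripper":1},{"tx":0,"ty":0,"tz":0,"rx":0,"ry":0,"rz":0,"gripper":1}])

```text
time_s: 12.58
ee_pos: [533.9, 166.0, 14.3]
ee_rot: [180.0, -22.5, 170.2]
force: [-0.4, 0.3, -2.9]
gripper_width: 21.5
gripper_force: 35.0
```

```bash
python3 wp.py 14,26,15,3 14,20,10,2 14,14,5,2 10,12,0,2
```

```text
brayer in box x y z [11.6 -0.2 34.2] yaw,tilt,roll [0.000e+00 2.248e+01 2.000e-02] t 12.575 F [-0.4  0.3 -2.9] w 21.5 q [ 11.  37.  87.   8.  77. -73.]
14,26,15,3
   [-0.006, 0.0001, 0.0055, 0.0002, -0.0831, 0.0]
14,20,10,2
   [-0.004, -0.0, 0.0069, 0.0, -0.0833, -0.0]
14,14,5,2
   [-0.0035, -0.0, 0.007, 0.0, -0.0833, 0.0]
10,12,0,2
   [0.0014, -0.0, 0.0035, 0.0, -0.0833, 0.0]
```

Call:
send_rows(motion=[{"tx":-0.006,"ty":0,"tz":0.0055,"rx":0,"ry":-0.083,"rz":0,"gripper":1},{"tx":-0.006,"ty":0,"tz":0.0055,"rx":0,"ry":-0.083,"rz":0,"gripper":1},{"tx":-0.006,"ty":0,"tz":0.0055,"rx":0,"ry":-0.083,"rz":0,"gripper":1},{"tx":-0.004,"ty":0,"tz":0.007,"rx":0,"ry":-0.083,"rz":0,"gripper":1},{"tx":-0.004,"ty":0,"tz":0.007,"rx":0,"ry":-0.083,"rz":0,"gripper":1},{"tx":0,"ty":0,"tz":0,"rx":0,"ry":0,"rz":0,"gripper":1}])

```text
time_s: 13.32
ee_pos: [540.6, 164.7, -4.2]
ee_rot: [180.0, -10.1, 170.2]
force: [-0.2, 0.0, -2.7]
gripper_width: 21.8
gripper_force: 34.9
```

Call:
send_rows(motion=[{"tx":-0.0035,"ty":0,"tz":0.007,"rx":0,"ry":-0.083,"rz":0,"gripper":1},{"tx":-0.0035,"ty":0,"tz":0.007,"rx":0,"ry":-0.083,"rz":0,"gripper":1},{"tx":0,"ty":0,"tz":0,"rx":0,"ry":0,"rz":0,"gripper":1}])

```text
time_s: 13.7
ee_pos: [543.4, 164.2, -11.8]
ee_rot: [-180.0, -5.1, 170.2]
force: [0.2, -1.0, -2.4]
gripper_width: 21.8
gripper_force: 34.9
```

```bash
python3 wp.py 10,12,0,2 0,9,0,2 0,5,0,1
```

```text
brayer in box x y z [14.2 -0.3 14.3] yaw,tilt,roll [ 0.01  5.15 -0.  ] t 13.7 F [ 0.2 -1.  -2.4] w 21.8 q [ 14.  31. 101.   3.  53. -68.]
10,12,0,2
   [0.0015, 0.0003, 0.0039, -0.0, -0.0858, 0.0001]
0,9,0,2
   [0.01, -0.0, 0.003, 0.0, 0.0, 0.0]
0,5,0,1
   [0.0, 0.0, 0.008, 0.0, 0.0, 0.0]
```

Call:
send_rows(motion=[{"tx":0.0015,"ty":0.0003,"tz":0.004,"rx":0,"ry":-0.086,"rz":0,"gripper":1},{"tx":0.0015,"ty":0.0003,"tz":0.004,"rx":0,"ry":-0.086,"rz":0,"gripper":1},{"tx":0.01,"ty":0,"tz":0.003,"rx":0,"ry":0,"rz":0,"gripper":1},{"tx":0.01,"ty":0,"tz":0.003,"rx":0,"ry":0,"rz":0,"gripper":1},{"tx":0,"ty":0,"tz":0.006,"rx":0,"ry":0,"rz":0,"gripper":1},{"tx":0,"ty":0,"tz":0,"rx":0,"ry":0,"rz":0,"gripper":1}])

```text
time_s: 14.45
ee_pos: [532.9, 166.5, -21.9]
ee_rot: [180.0, 0.1, 170.1]
force: [-1.0, 0.1, -2.4]
gripper_width: 21.7
gripper_force: 34.9
```

```bash
python3 wp.py 0,4.5,0,1
python3 - <<'E'
from wp import *
g,c,st=grab('wrist','w9');g2,c2,_=grab('scene','s9')
b=g['frame'].astype(int)
# near cover edge & handle in wrist: predicted pixels
Z=R.from_euler('z',BY,degrees=True);w=lambda P:BO+Z.apply(P)
print(proj(c,w([[-66,-75,58],[-66,0,58],[-66,75,58],[66,0,54]])).round(1).tolist())
for col in(200,240,330,370):
    print(col,[(v,b[v,col].tolist()) for v in range(60,240,12)])
E
```

```text
brayer in box x y z [1.  0.1 5.6] yaw,tilt,roll [-0.02 -0.1   0.02] t 14.45 F [-1.   0.1 -2.4] w 21.7 q [ 16.  29. 107.  -0.  44. -64.]
0,4.5,0,1
   [0.0022, -0.0003, 0.0022, 0.0007, 0.0034, -0.0006]
[[66.4, 182.4], [284.9, 181.6], [502.8, 182.8], [284.0, 459.5]]
200 [(60, [124, 124, 126]), (72, [139, 138, 137]), (84, [138, 136, 135]), (96, [140, 138, 137]), (108, [141, 139, 138]), (120, [142, 138, 139]), (132, [144, 142, 141]), (144, [143, 141, 140]), (156, [139, 137, 135]), (168, [138, 135, 133]), (180, [142, 124, 96]), (192, [148, 128, 93]), (204, [148, 128, 93]), (216, [149, 128, 92]), (228, [150, 128, 92])]
240 [(60, [125, 125, 126]), (72, [140, 138, 137]), (84, [139, 137, 136]), (96, [141, 138, 137]), (108, [140, 138, 137]), (120, [142, 140, 139]), (132, [139, 137, 137]), (144, [145, 142, 141]), (156, [144, 143, 141]), (168, [143, 140, 139]), (180, [126, 112, 89]), (192, [130, 113, 83]), (204, [130, 113, 83]), (216, [131, 113, 83]), (228, [130, 112, 82])]
330 [(60, [125, 125, 127]), (72, [141, 138, 138]), (84, [138, 136, 135]), (96, [142, 141, 139]), (108, [146, 143, 142]), (120, [148, 146, 145]), (132, [141, 139, 138]), (144, [141, 138, 138]), (156, [144, 141, 139]), (168, [146, 143, 140]), (180, [141, 127, 106]), (192, [145, 124, 92]), (204, [144, 123, 91]), (216, [144, 123, 88]), (228, [142, 122, 88])]
370 [(60, [125, 126, 128]), (72, [137, 135, 135]), (84, [138, 135, 135]), (96, [144, 142, 141]), (108, [151, 148, 148]), (120, [214, 212, 209]), (132, [148, 145, 143]), (144, [148, 145, 143]), (156, [148, 144, 142]), (168, [230, 227, 226]), (180, [209, 184, 144]), (192, [242, 226, 165]), (204, [241, 225, 163]), (216, [158, 136, 97]), (228, [156, 134, 96])]
```

Call:
send_rows(motion=[{"tx":0.004,"ty":0,"tz":0.001,"rx":0,"ry":0,"rz":0,"gripper":1},{"tx":0,"ty":0,"tz":0.002,"rx":0,"ry":0,"rz":0,"gripper":1},{"tx":0,"ty":0,"tz":0,"rx":0,"ry":0,"rz":0,"gripper":1}])

```text
time_s: 14.92
ee_pos: [530.7, 166.9, -23.2]
ee_rot: [180.0, 0.1, 170.1]
force: [0.1, -0.5, -0.7]
gripper_width: 21.6
gripper_force: 34.9
```

The floor is taking the weight, so I'll release and retreat straight up.

Call:
send_rows(motion=[{"tx":0,"ty":0,"tz":0,"rx":0,"ry":0,"rz":0,"gripper":0.1},{"tx":0,"ty":0,"tz":0,"rx":0,"ry":0,"rz":0,"gripper":0.1},{"tx":0,"ty":0,"tz":0,"rx":0,"ry":0,"rz":0,"gripper":0.1},{"tx":0,"ty":0,"tz":0,"rx":0,"ry":0,"rz":0,"gripper":0.1},{"tx":0,"ty":0,"tz":-0.04,"rx":0,"ry":0,"rz":0,"gripper":0.1},{"tx":0,"ty":0,"tz":-0.08,"rx":0,"ry":0,"rz":0,"gripper":0.1},{"tx":0,"ty":0,"tz":-0.1,"rx":0,"ry":0,"rz":0,"gripper":0.1},{"tx":0,"ty":0,"tz":-0.1,"rx":0,"ry":0,"rz":0,"gripper":0.1},{"tx":-0.1,"ty":0,"tz":-0.05,"rx":0,"ry":0,"rz":0,"gripper":0.1},{"tx":-0.1,"ty":0,"tz":-0.05,"rx":0,"ry":0,"rz":0,"gripper":0.1},{"tx":0,"ty":0,"tz":0,"rx":0,"ry":0,"rz":0,"gripper":0.1},{"tx":0,"ty":0,"tz":0,"rx":0,"ry":0,"rz":0,"gripper":0.1}])

```text
time_s: 16.42
ee_pos: [627.7, 149.6, 186.0]
ee_rot: [-180.0, -0.0, 170.1]
force: [0.0, 0.3, 0.2]
gripper_width: 41.2
gripper_force: 0.0
```

```bash
python3 - <<'E'
from wp import *
brayer()
g,c,st=grab('wrist','w10');Z=R.from_euler('z',BY,degrees=True)
w=lambda P:proj(c,BO+Z.apply(P)).round(1).tolist()
print("cover edges",w([[-66,-75,58],[-66,75,58],[66,-75,58],[66,75,58]]),"neck",w([[17,0,28],[30,-48,36],[30,48,36],[46,0,18]]),"bar",w([[106,0,82],[100,0,82],[112,35,82],[112,-35,82]]))
cv2.imwrite('pics/c10.png',cv2.resize(g['frame'][:,:,::-1],(800,600),interpolation=cv2.INTER_CUBIC))
E
```

```text
brayer in box x y z [ 97.4  -0.3 213.5] yaw,tilt,roll [-0.02  0.01 -0.02] t 16.425 F [0.  0.3 0.2] w 41.2 q [ 12.  25.  79.  -0.  76. -68.]
cover edges [[192.8, 12.9], [375.8, 13.2], [200.3, 171.0], [367.8, 171.2]] neck [[284.0, 113.4], [232.2, 128.2], [335.9, 128.3], [284.0, 143.2]] bar [[284.0, 222.0], [284.1, 215.4], [324.5, 228.6], [243.5, 228.6]]
```

View pics/c10.png

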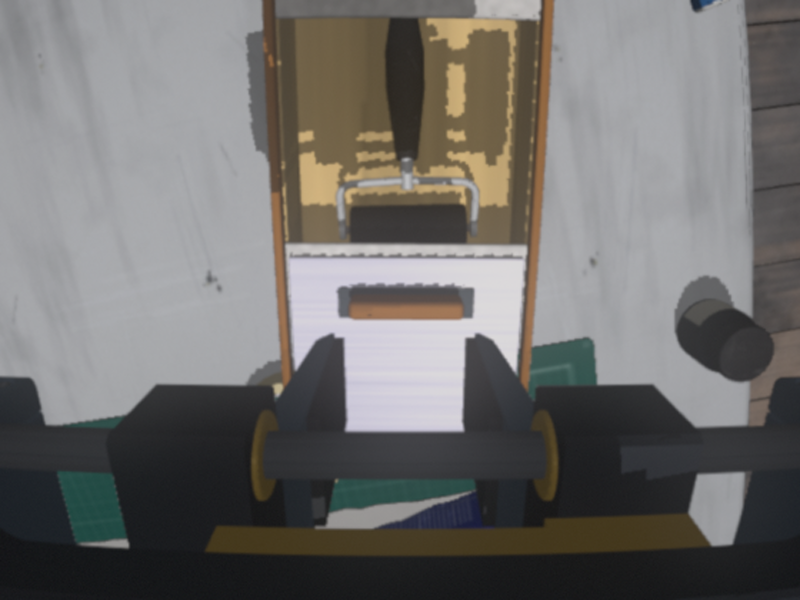

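The brayer lies along the box. The near cover's edge (row 18) crosses the handle, the neck is at (406,160) as predicted, and the roller's far edge is under the far cover. The bar sits at columns 350-463, about x = 104 in the box frame. I'll close the fingers, go in behind the bar and push.

Call:
send_rows(motion=[{"tx":-0.053,"ty":0,"tz":0,"rx":0,"ry":0,"rz":0,"gripper":1},{"tx":-0.053,"ty":0,"tz":0,"rx":0,"ry":0,"rz":0,"gripper":1},{"tx":0,"ty":0,"tz":0.05,"rx":0,"ry":0,"rz":0,"gripper":1},{"tx":0,"ty":0,"tz":0.07,"rx":0,"ry":0,"rz":0,"gripper":1},{"tx":0,"ty":0,"tz":0.07,"rx":0,"ry":0,"rz":0,"gripper":1},{"tx":0,"ty":0,"tz":0.06,"rx":0,"ry":0,"rz":0,"gripper":1},{"tx":0,"ty":0,"tz":0.03,"rx":0,"ry":0,"rz":0,"gripper":1},{"tx":0,"ty":0,"tz":0.014,"rx":0,"ry":0,"rz":0,"gripper":1},{"tx":0,"ty":0,"tz":0,"rx":0,"ry":0,"rz":0,"gripper":1}])

```text
time_s: 17.6
ee_pos: [681.4, 140.8, 40.6]
ee_rot: [180.0, 0.2, 170.2]
force: [0.3, -0.0, 0.1]
gripper_width: 0.7
gripper_force: 0.0
```

```bash
python3 - <<'E'
from wp import *
st=env.state();print(R.from_euler('z',-BY,degrees=True).apply(st["ee_pos"]-BO),st["ee_rot"],st["force"],st["gripper_width"])
E
```

```text
[137.57635631   0.26899198  40.5588654 ] [1.79965923e+02 1.52580318e-01 1.70151387e+02] [ 0.28992308 -0.02538502  0.14588578] 0.6944213567358091
```

Call:
send_rows(motion=[{"tx":0.02,"ty":0,"tz":0,"rx":0,"ry":0,"rz":0,"gripper":1},{"tx":0.02,"ty":0,"tz":0,"rx":0,"ry":0,"rz":0,"gripper":1},{"tx":0.03,"ty":0,"tz":0,"rx":0,"ry":0,"rz":0,"gripper":1},{"tx":0.03,"ty":0,"tz":0,"rx":0,"ry":0,"rz":0,"gripper":1},{"tx":0.03,"ty":0,"tz":0,"rx":0,"ry":0,"rz":0,"gripper":1},{"tx":0.03,"ty":0,"tz":0,"rx":0,"ry":0,"rz":0,"gripper":1},{"tx":0.03,"ty":0,"tz":0,"rx":0,"ry":0,"rz":0,"gripper":1},{"tx":0.03,"ty":0,"tz":0,"rx":0,"ry":0,"rz":0,"gripper":1},{"tx":0.03,"ty":0,"tz":0,"rx":0,"ry":0,"rz":0,"gripper":1},{"tx":0.03,"ty":0,"tz":0,"rx":0,"ry":0,"rz":0,"gripper":1},{"tx":0.02,"ty":0,"tz":0,"rx":0,"ry":0,"rz":0,"gripper":1},{"tx":0,"ty":0,"tz":0,"rx":0,"ry":0,"rz":0,"gripper":1}])

```text
time_s: 19.1
ee_pos: [531.9, 166.2, 39.5]
ee_rot: [-180.0, 0.0, 170.2]
force: [0.2, 0.6, 0.6]
gripper_width: 0.6
gripper_force: 0.0
```

```bash
python3 - <<'E'
from wp import *
st=env.state();print(R.from_euler('z',-BY,degrees=True).apply(st["ee_pos"]-BO),st["ee_rot"],st["force"])
E
```

```text
[-14.03274338  -0.35335941  39.51523716] [-1.79953937e+02  5.44133407e-03  1.70180758e+02] [0.19629159 0.60522385 0.58968241]
```

Call:
send_rows(motion=[{"tx":0.01,"ty":0,"tz":0,"rx":0,"ry":0,"rz":0,"gripper":1},{"tx":0.004,"ty":0,"tz":0,"rx":0,"ry":0,"rz":0,"gripper":1},{"tx":0,"ty":0,"tz":0,"rx":0,"ry":0,"rz":0,"gripper":1}])

```text
time_s: 19.48
ee_pos: [526.4, 167.3, 39.6]
ee_rot: [-180.0, 0.1, 170.1]
force: [0.9, 0.1, -1.2]
gripper_width: 0.7
gripper_force: 0.3
```

Call:
send_rows(motion=[{"tx":0.004,"ty":0,"tz":0,"rx":0,"ry":0,"rz":0,"gripper":1},{"tx":0,"ty":0,"tz":0,"rx":0,"ry":0,"rz":0,"gripper":1}])

```text
time_s: 19.73
ee_pos: [524.5, 167.8, 39.7]
ee_rot: [180.0, 0.1, 170.1]
force: [1.1, -0.8, -0.5]
gripper_width: 0.4
gripper_force: 0.5
```

Call:
send_rows(motion=[{"tx":0.004,"ty":0,"tz":0,"rx":0,"ry":0,"rz":0,"gripper":1},{"tx":0,"ty":0,"tz":0,"rx":0,"ry":0,"rz":0,"gripper":1}])

```text
time_s: 19.98
ee_pos: [524.5, 167.9, 39.9]
ee_rot: [180.0, 0.3, 170.2]
force: [5.4, -2.2, -3.4]
gripper_width: 0.3
gripper_force: 2.8
```

Call:
send_rows(motion=[{"tx":0.004,"ty":0,"tz":0,"rx":0,"ry":0,"rz":0,"gripper":1},{"tx":0,"ty":0,"tz":0,"rx":0,"ry":0,"rz":0,"gripper":1}])

```text
time_s: 20.23
ee_pos: [524.6, 167.9, 40.0]
ee_rot: [180.0, 0.6, 170.2]
force: [9.4, -3.3, -6.2]
gripper_width: 0.8
gripper_force: 4.9
```

The tool stopped at box x of about -21.5 mm (-22 expected at the end stop) with force rising, so the shutter is closed. I'll back off and lift away.

Call:
send_rows(motion=[{"tx":-0.02,"ty":0,"tz":0,"rx":0,"ry":0,"rz":0,"gripper":1},{"tx":-0.02,"ty":0,"tz":0,"rx":0,"ry":0,"rz":0,"gripper":1},{"tx":0,"ty":0,"tz":-0.08,"rx":0,"ry":0,"rz":0,"gripper":1},{"tx":0,"ty":0,"tz":-0.1,"rx":0,"ry":0,"rz":0,"gripper":1},{"tx":0,"ty":0,"tz":-0.1,"rx":0,"ry":0,"rz":0,"gripper":1},{"tx":-0.1,"ty":0,"tz":-0.05,"rx":0,"ry":0,"rz":0,"gripper":1},{"tx":0,"ty":0,"tz":0,"rx":0,"ry":0,"rz":0,"gripper":1},{"tx":0,"ty":0,"tz":0,"rx":0,"ry":0,"rz":0,"gripper":1}])

```text
time_s: 21.22
ee_pos: [588.3, 156.5, 203.9]
ee_rot: [-180.0, -0.0, 170.1]
force: [0.8, 0.4, -0.9]
gripper_width: 0.5
gripper_force: 0.0
```

```bash
python3 - <<'E'
from wp import *
g,c,st=grab('wrist','w11');Z=R.from_euler('z',BY,degrees=True);print(st["ee_pos"],st["force"])
# sample colours along box centreline (y=20) at plate height, expect near cover, plate edge at x=-73, bar -50..-38 top, plate to +73
for z,X in((60,range(-100,100,8)),(82,range(-54,-32,3))):
    for y in(20,50):
        uv=proj(c,BO+Z.apply([[x,y,z] for x in X])).round().astype(int)
        print(z,y,[(x,g['frame'][v,u].tolist()) for x,(u,v) in zip(X,uv) if 0<=v<235 and 0<=u<560])
E
```

```text
[588.34240021 156.49800566 203.87555909] [ 0.84808484  0.37863535 -0.88832256]
60 20 [(-100, [123, 121, 120]), (-92, [157, 155, 154]), (-84, [133, 131, 130]), (-76, [101, 100, 99]), (-68, [169, 166, 180]), (-60, [168, 164, 179]), (-52, [58, 55, 56]), (-44, [134, 96, 64]), (-36, [57, 57, 60]), (-28, [125, 123, 133]), (-20, [100, 98, 106]), (-12, [177, 174, 189]), (-4, [182, 179, 194]), (4, [187, 183, 195]), (12, [182, 179, 194]), (20, [191, 188, 196]), (28, [189, 185, 196]), (36, [193, 189, 196]), (44, [192, 189, 196]), (52, [196, 192, 195]), (60, [195, 192, 195]), (68, [196, 193, 194]), (76, [177, 175, 174]), (84, [178, 175, 174]), (92, [178, 176, 174])]
60 50 [(-100, [166, 164, 162]), (-92, [94, 93, 92]), (-84, [98, 97, 97]), (-76, [100, 98, 97]), (-68, [98, 96, 103]), (-60, [96, 95, 102]), (-52, [96, 94, 101]), (-44, [98, 96, 103]), (-36, [98, 96, 104]), (-28, [101, 99, 106]), (-20, [102, 100, 108]), (-12, [181, 178, 193]), (-4, [185, 182, 193]), (4, [189, 185, 194]), (12, [188, 184, 194]), (20, [195, 191, 194]), (28, [193, 190, 195]), (36, [193, 190, 195]), (44, [195, 192, 194]), (52, [196, 193, 195]), (60, [196, 192, 194]), (68, [195, 192, 194]), (76, [175, 173, 171]), (84, [185, 182, 181]), (92, [184, 182, 180])]
82 20 [(-54, [111, 109, 118]), (-51, [59, 55, 56]), (-48, [108, 79, 57]), (-45, [132, 94, 63]), (-42, [134, 97, 64]), (-39, [95, 73, 58]), (-36, [56, 56, 60]), (-33, [99, 97, 105])]
82 50 [(-54, [98, 96, 103]), (-51, [96, 94, 101]), (-48, [97, 95, 102]), (-45, [98, 96, 103]), (-42, [101, 99, 106]), (-39, [98, 96, 103]), (-36, [98, 96, 103]), (-33, [99, 98, 104])]
```

The bluish plate spans x = -73 to +73 and the bar top is centred at about -44, so the shutter is fully closed. Handing in.

```bash
python3 -c "
from workcell import env
print(env.job_done())"
```

```text
the job is handed in; nothing more can be done
None
```

The brayer lies flat and centred in the box, about 1° off straight, with both ends under the covers; the shutter is closed to its end stop, nothing else was moved, and the job is handed in at about 21 s.

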